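# Lock the loose bayonet cap on the saw's air-filter housing

### The arm

A 6-joint arm with a two-finger parallel gripper is mounted at the origin on the work surface. World frame = base frame: x ahead of the robot, y to its left, z up, the work surface at z = 0. Lengths are in m, angles in rad, forces in N, time in s.
With the tool pointing down it reaches from about 0.325 to 0.925 m from the base axis. Payload 3.1 kg.
Tool frame: the origin (TCP) lies between the finger pads; the fingertips stand 11 mm ahead of it and the grasp point (between the pads) lies 8 mm behind it (tip_extent is the distance from the TCP to the fingertips, in m); z points along the fingers, y is the direction in which the jaws open and shut (so a half turn about z gives the same grasp; the last joint's range is limited). The gripper opens to 85 mm and grips with 20 to 120 N. Pads are 22 mm wide; open, the fingers measure 114 mm over their backs; the gripper's body (76 mm by 85 mm) begins 54 mm behind the grasp point. The pads swing forward as they close: fully open they stand 13 mm farther back than shut.
Start: joints at [1.158, 0.217, 1.613, -0, 1.311, -0.112], TCP at [0.185, 0.597, 0.242] pointing down, gripper open.
Joint ranges: [-2.75, 2.75], [-0.78, 2.1], [0.31, 2.55], [-1.13, 4.27], [0.13, 2.63], [-2.58, 2.58]. Speed limits (rad/s): [2.79, 2.79, 3.14, 3.14, 3.14, 3.14].

### API

Orientations are given as a unit quaternion [x, y, z, w].
In Python, from station import get_obs, get_image, job_done, tip_extent gives the robot as it stands. The module is installed in compiled form; this text tells all that it offers.
- The arm moves only by the tool send_rows, never from a script. Its arguments are lists of equal length, an entry for each row: "translation": the shift along the tool's x, y, z in mm, a list of three; "delta_rot": the turn, a rotation vector about the tool's x, y, z in degrees, a list of three. A call has 1 to 5 rows; each row shifts and turns the commanded pose from where the row before left it, along the tool's axes as they then stand; what a row does not reach is not made up. A row lasts 1/8 s, in which the tool goes at most 62.5 mm and 10.7 degrees, less where a joint would pass 70% of its speed; a pose out of reach is approached as far as the arm can. A call with a gripper value outside its range is refused whole. "jaw" is the finger opening in mm, from 0 to 85.4, set as the call begins (left out, the last holds). The fingers move at their own pace and stop on an object; "newtons" is the grip in N (left out, the last holds). Time passes only in rows, so rows that do not move let the fingers close. It gives the time, the measured TCP pose, the force and the opening at its end, in the units of the state.
- get_obs(): the state, without advancing time (a new reading comes with each control period).
- get_image(name): name is "scene" or "top" or "wrist"; returns a dict with "pixels" (384x512x3 uint8, blue, green, red), "camera_matrix" (3x3 intrinsics, pixels), "camera_from_world" (4x4, takes a point from world to camera coordinates); the wrist camera has in their place "mount" (4x4, takes a point from camera to tool coordinates, whose origin is the TCP and whose axes are the flange's). Camera axes: x right, y down, z forward; pixel columns grow to the right and rows downward; lengths in m; the calibration is good to about 2 mm. A picture is of the moment at which its call begins: read the wrist's pose just before it. There is no depth.
- job_done(): hands the job in, once; it reports no verdict.
The state is a dict: "time": time; "q": joint angles; "qvel": joint speeds; "effort": joint torques, N m; "eef_pos": TCP position; "eef_rot": TCP orientation; "contact_force": force on the tool from outside, world axes, zero at the start; "torque": the same for the moment, N m; "opening": finger opening in m.
Only numpy, scipy, OpenCV 4.12 (cv2) and the standard library are available. Lean on these libraries where they do the work, as an engineer would, in place of code of your own. Each camera call takes 0.05 s, during which the arm holds its last target.

### The job

Two filter housings for the saw's air line stand on the bench: one is shut, but on the other the bayonet cap has only been set in and stands proud on its spring, its handle in line with the brass ports instead of with the two small ribs on the housing's top. Push that cap down against the spring, turn it a quarter turn clockwise (seen from above) until its handle points at the ribs, and let it come up so that it sits locked, then let go. Leave the shut housing alone.

Things in the scene. Friction and masses are not known exactly. Their poses are not given: they have to be found in the camera images.
- cap_grip (a point): Loose cap, at its handle's centre. Black disc 68 mm across, 8 thick, on a 37 mm steel neck; on it an upright bar handle 60 long (own x), 14 wide (own y), 28 high (own z, up), this point mid-bar, 14 above the disc. Lugs at the neck's foot lie along x. Start: bar along the housing's x, point 118 mm above the bench, cap resting on its spring, lugs in the slots. Seated: 10 mm lower. 160 g.
- housing: Housing with the loose cap, fixed: aluminium block 92 x 92 x 72 mm high; origin at its underside's centre, z up, the cap on this axis. Two brass ports stick out 20 mm low on its +x and -x sides; ribs 10 x 10 x 8 mm on top at the +y and -y edges mark the locked line of the bar. Pressed in, the cap turns clockwise from above only, to a stop at about 100 degrees; it locks at 90, 12 either way.
- plunger (a joint): Spring plunger under the loose cap, hidden inside the housing: how far it is pushed down, m. 0 at the start, about 0.010 with the cap locked, 0.024 at the hard stop. It pushes up with 4 N at 0 and 250 N/m more (10 N at the stop). From 0.014 down the cap can turn, easily: aim for 0.019. Let up after the turn, the spring lifts the lugs into 4 mm deep pockets and the cap cannot turn back.
- neighbour: The other housing with its cap, the same to look at but shut, fixed to the bench; origin at the centre of its underside. Its bar handle (60 x 14 x 28 mm, along this body's y) already points at its ribs, the bar's centre 108 mm above the bench. Not to be touched.
There are look-alikes about, which are no part of the job. What is shaped like the part that bears cap_grip but blue is not meant. Leave any purple look-alike of the housing alone.

How it is judged:
At the end, for the whole second after the job is handed in: The loose cap is locked in its own housing: turned so that its handle points at the ribs (within 17 degrees), risen into the lock pockets (handle centre 108 mm above the bench, 4 mm either way, within 10 mm of the housing's axis), upright within 7 degrees, and released (z of cap_grip in the frame of housing between 0.104 and 0.112 m and horizontal distance between cap_grip and housing below 0.01 m and angle between the x axis of cap_grip and the y axis of housing, either way round below 0.3 rad and angle between cap_grip's own z axis and vertical below 0.12 rad); the robot touches nothing.
It fails at once if the robot pushes on the shut housing or its cap (more than 3 N) (contact force between any of the fingers, the arm and neighbour above 3 N).
It also fails if it takes over 35 s, if anything falls off the work surface, if the arm or the gripper's body presses on something with over 40 N, if the wrist force passes 120 N, or if a joint passes its speed limit or range.

## Working session

There is one attempt and no reset: what is moved stays moved. The work goes in short steps, Python scripts to look and compute and a tool call to move; the robot and the scene stay as the last step left them, time stands still between calls to the robot, and variables do not carry over. Pictures are saved under pics/ and viewed, and the job is handed in when it is done.

Besides the shell and the picture viewer there is one more tool, called after ">>>" as name(argument=value, ...) on one line, values as JSON. send_rows: Moves the arm, as the interface text tells. Its arguments: {"type":"object","properties":{"translation":{"type":"array"},"delta_rot":{"type":"array"},"jaw":{"type":"number"},"newtons":{"type":"number"}},"required":["translation","delta_rot"]}

```bash
mkdir -p pics
python3 - <<'E'
from station import *
import cv2,numpy as np
o=get_obs();print({k:np.round(v,4).tolist() for k,v in o.items()}, tip_extent if not callable(tip_extent) else tip_extent())
for n in ["scene","top","wrist"]:
    d=get_image(n);cv2.imwrite(f"pics/{n}0.png",d["pixels"])
    np.savez(f"{n}0.npz",**d)
    print(n,[ (k,np.round(v,4).tolist()) for k,v in d.items() if k!="pixels"])
E
```

```text
{'time': 0.0, 'q': [1.1578, 0.2178, 1.615, -0.0, 1.3113, -0.1122], 'qvel': [0.0012, 0.0008, -0.0002, 0.0011, -0.0009, 0.0012], 'effort': [0.0007, -39.6846, -30.3854, -0.0001, 0.0097, -0.0], 'eef_pos': [0.1848, 0.5962, 0.2409], 'eef_rot': [0.1498, 0.9887, -0.0012, -0.0003], 'contact_force': [-1.172, 0.2863, -0.6552], 'torque': [-0.0478, -0.0349, 0.0367], 'opening': 0.0855} 0.011
scene [('camera_matrix', [[448.3663, 0.0, 265.4966], [0.0, 448.3663, 195.7482], [0.0, 0.0, 1.0]]), ('camera_from_world', [[-0.0964, 0.9953, -0.002, 0.0918], [0.622, 0.0587, -0.7808, -0.2953], [-0.7771, -0.0765, -0.6247, 1.4465], [0.0, 0.0, 0.0, 1.0]])]
top [('camera_matrix', [[354.4936, 0.0, 257.6294], [0.0, 354.4936, 197.0153], [0.0, 0.0, 1.0]]), ('camera_from_world', [[-0.2594, -0.9658, -0.0009, 0.1178], [-0.9458, 0.2542, -0.2022, 0.5986], [0.1955, -0.0516, -0.9793, 0.6409], [0.0, 0.0, 0.0, 1.0]])]
wrist [('camera_matrix', [[323.6596, 0.0, 254.032], [0.0, 323.6596, 188.5895], [0.0, 0.0, 1.0]]), ('mount', [[0.0002, -0.9613, -0.2755, 0.0714], [1.0, 0.0002, 0.0002, 0.0004], [-0.0001, -0.2755, 0.9613, -0.1306], [0.0, 0.0, 0.0, 1.0]])]
```

View pics/scene0.png

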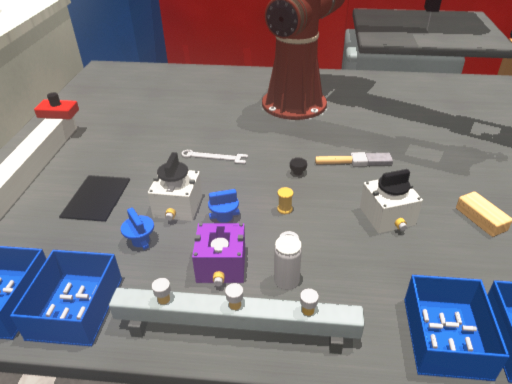

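View pics/top0.png

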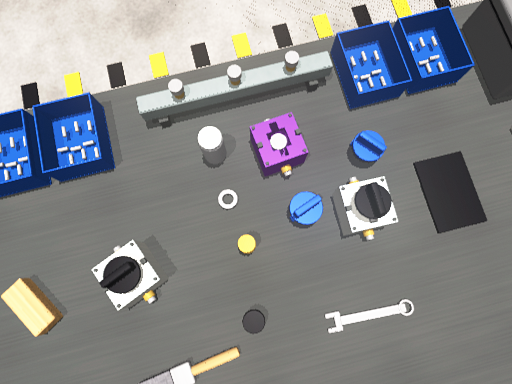

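View pics/wrist0.png

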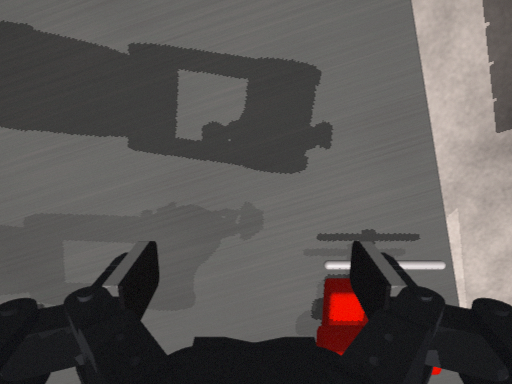

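Run:
```python
import cv2,numpy as np
s=cv2.imread("pics/scene0.png");t=cv2.imread("pics/top0.png")
f=lambda i,x,y,h:cv2.resize(i[y-h:y+h,x-h:x+h],(390,290*390//290 if 0 else 290+0) if 0 else (298,298),interpolation=cv2.INTER_CUBIC)
a=np.hstack([f(s,175,188,40),f(t,370,205,40)]);b=np.hstack([f(s,392,202,40),f(t,125,274,40)])
cv2.imwrite("pics/crop0.png",np.vstack([a,b]))
```

```text
(no output)
```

View pics/crop0.png

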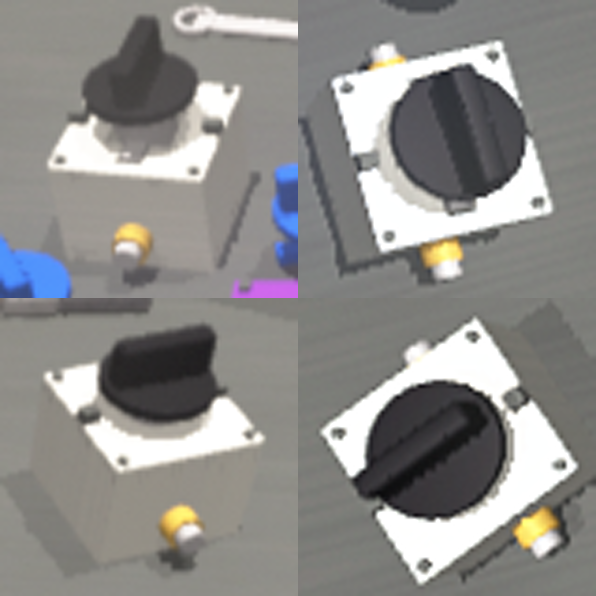

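The candidates are A, at scene (170,180) / top (372,203), and B, at scene (393,195) / top (122,274). On A the bar lies in line with the brass ports and the cap stands proud with the neck showing. On B the bar points at the ribs and the cap is low. So A is the loose cap and B is the neighbour. The blue caps and the purple block are look-alikes. Next I measure A.

```bash
cat > h.py <<'E'
import numpy as np,cv2
from scipy.spatial.transform import Rotation as R
def ray(K,T,p):
    T=np.asarray(T);d=np.linalg.inv(K)@[p[0],p[1],1.];Rm=T[:3,:3]
    d=Rm.T@d;return -Rm.T@T[:3,3],d/np.linalg.norm(d)
def plane(r,z): c,d=r;return c+d*(z-c[2])/d[2]
def tri(rs):
    A=sum(np.eye(3)-np.outer(d,d) for c,d in rs);b=sum((np.eye(3)-np.outer(d,d))@c for c,d in rs)
    p=np.linalg.solve(A,b);return p,[np.linalg.norm((np.eye(3)-np.outer(d,d))@(p-c)) for c,d in rs]
def cfw_wrist(obs,mount):
    W=np.eye(4);W[:3,:3]=R.from_quat(obs["eef_rot"]).as_matrix();W[:3,3]=obs["eef_pos"]
    return np.linalg.inv(W@mount)
E
python3 - <<'E'
from h import *
def top_white(n,box):
    d=dict(np.load(n+"0.npz"));im=d["pixels"];x0,y0,x1,y1=box
    g=cv2.cvtColor(im,cv2.COLOR_BGR2HSV)[y0:y1,x0:x1]
    m=((g[...,2]>225)&(g[...,1]<40)).astype(np.uint8)*255
    cs,_=cv2.findContours(m,0,2);c=np.vstack([c for c in cs if cv2.contourArea(c)>15])
    hl=cv2.convexHull(c);
    ep=cv2.approxPolyDP(hl,4,True)[:,0]+[x0,y0]
    print(n,ep.tolist()); return d
dt=top_white("top",(332,165,404,238)); ds=top_white("scene",(145,150,205,225))
E
```

```text
top [[397, 221], [352, 231], [339, 187], [383, 176]]
scene [[204, 153], [188, 196], [148, 192], [183, 151]]
```

```bash
python3 - <<'E'
from h import *
dt=dict(np.load("top0.npz"));ds=dict(np.load("scene0.npz"))
rt=lambda p:ray(dt["camera_matrix"],dt["camera_from_world"],p);rs=lambda p:ray(ds["camera_matrix"],ds["camera_from_world"],p)
for a,b in [((339,184.5),(188.7,195.5)),((383.6,176),(148.4,192.3)),((351,232),(200,170.3))]:
    p,e=tri([rt(a),rs(b)]);print(p.round(4),np.round(e,4))
C=[plane(rt(p),.072) for p in [(339,184.5),(383.6,176),(397.5,221.5),(351,232)]]
C=np.array(C);print(C.round(4),C.mean(0).round(4),np.linalg.norm(np.roll(C,1,0)-C,axis=1))
E
cat > wl.py <<'E'
import sys
from station import *
from h import *
o=get_obs();d=get_image("wrist");n=sys.argv[1]
cv2.imwrite(f"pics/{n}.png",d["pixels"])
np.savez(n+".npz",K=d["camera_matrix"],T=cfw_wrist(o,d["mount"]),px=d["pixels"])
print(o["time"],o["eef_pos"].round(4) if hasattr(o["eef_pos"],"round") else o["eef_pos"],np.round(o["eef_rot"],4),np.round(o["q"],3))
E
```

```text
[ 0.5885 -0.2001  0.0763] [0.0004 0.0004]
[ 0.5825 -0.2907  0.0738] [0.0005 0.0005]
[ 0.4942 -0.195   0.0756] [0.0005 0.0005]
[[ 0.5893 -0.2018  0.072 ]
 [ 0.5829 -0.292   0.072 ]
 [ 0.4904 -0.288   0.072 ]
 [ 0.4943 -0.1955  0.072 ]] [ 0.5392 -0.2443  0.072 ] [0.09516033 0.09043217 0.0926089  0.09262191]
```

>>> send_rows(translation=[[-36.7,-43.6,0],[-36.7,-43.6,0],[-36.7,-43.6,0],[-36.7,-43.6,0],[-36.7,-43.6,0]], delta_rot=[[0,0,0],[0,0,0],[0,0,0],[0,0,0],[0,0,0]])

```text
time: 0.78
eef_pos: [0.2961, 0.3326, 0.2421]
eef_rot: [0.15, 0.989, -0.0, 0.0]
contact_force: [1.3, 0.6, 0.3]
opening: 0.0853
```

>>> send_rows(translation=[[-36.7,-43.6,0],[-36.7,-43.6,0],[-36.7,-43.6,0],[-36.7,-43.6,0],[-36.7,-43.6,0]], delta_rot=[[0,0,0],[0,0,0],[0,0,0],[0,0,0],[0,0,0]])

```text
time: 1.4
eef_pos: [0.4067, 0.07, 0.2423]
eef_rot: [0.15, 0.989, 0.0, 0.0]
contact_force: [1.0, 0.3, -0.3]
opening: 0.0851
```

>>> send_rows(translation=[[-36.7,-43.6,0],[-36.7,-43.6,0],[-36.7,-43.6,0],[-36.7,-43.6,0],[-36.7,-43.6,0]], delta_rot=[[0,0,0],[0,0,0],[0,0,0],[0,0,0],[0,0,0]])

```text
time: 2.02
eef_pos: [0.5175, -0.1926, 0.242]
eef_rot: [0.15, 0.989, 0.0, -0.0]
contact_force: [0.3, 1.1, 0.1]
opening: 0.0854
```

>>> send_rows(translation=[[-36.7,-43.6,0],[0,0,0],[0,0,0],[0,0,0]], delta_rot=[[0,0,0],[0,0,-7],[0,0,-7],[0,0,0]])

```text
time: 2.52
eef_pos: [0.539, -0.2434, 0.2417]
eef_rot: [0.029, 1.0, 0.0, -0.0]
contact_force: [0.5, 1.6, -1.2]
opening: 0.0856
```

```bash
python3 wl.py w1
```

```text
2.525 [ 0.539  -0.2434  0.2417] [ 2.910e-02  9.996e-01  3.000e-04 -5.000e-04] [-0.543  0.148  1.695 -0.     1.3   -2.055]
```

View pics/w1.png

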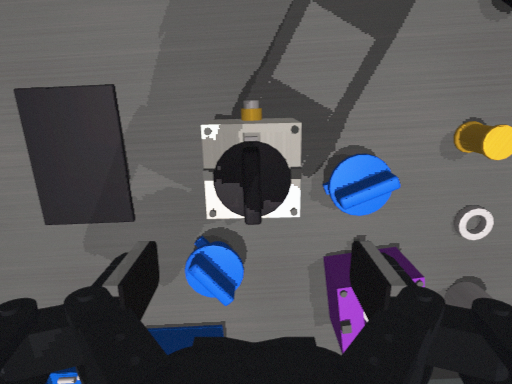

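Run:
```python
import cv2,numpy as np
w=cv2.imread("pics/w1.png")[95:235,190:315];t=cv2.imread("pics/top0.png")[165:245,330:405]
w=cv2.convertScaleAbs(w,alpha=1.8,beta=10)
t=cv2.convertScaleAbs(t,alpha=1.8,beta=10)
cv2.imwrite("pics/crop1.png",np.hstack([cv2.resize(w,None,fx=3.2,fy=4,interpolation=2),cv2.resize(t,(375,560),interpolation=2)]) if 0 else np.hstack([cv2.resize(w,None,fx=3.2,fy=3.2,interpolation=2),cv2.resize(t,None,fx=5,fy=5.6,interpolation=2)]))
```

```text
(no output)
```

View pics/crop1.png

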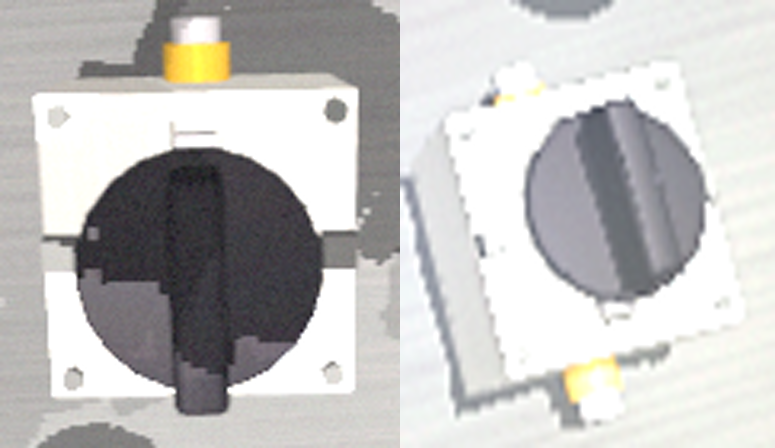

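Run:
```python
from h import *
dt=dict(np.load("top0.npz"));w=np.load("w1.npz")
rt=lambda p:ray(dt["camera_matrix"],dt["camera_from_world"],p);rw=lambda p:ray(w["K"],w["T"],p)
W=lambda x,y:rw((190+x/3.2,95+y/3.2))
# disc contours -> ellipse by mask
def ell(im,box,th):
    x0,y0,x1,y1=box;g=im[y0:y1,x0:x1].max(2);m=(g<th).astype(np.uint8)*255
    m=cv2.morphologyEx(m,cv2.MORPH_OPEN,np.ones((5,5)))
    cs,_=cv2.findContours(m,0,1);c=max(cs,key=cv2.contourArea);return m,cv2.fitEllipse(c+np.array([x0,y0]))
for n,im,b in (("w",w["px"],(205,130,300,216)),("t",dt["pixels"],(350,175,400,226))):
    m,e=ell(im,b,110);print(n,e)
p,e=tri([W(200,268),rt((373.2,200.7))]);print("disc c",p.round(4),e, "plane", plane(W(200,268),.104).round(4))
C=np.array([plane(W(*q),.072) for q in [(35,93),(357,90),(357,395),(52,397)]]);print(C.round(4),C.mean(0).round(4))
e=np.roll(C,-1,0)-C;print(np.linalg.norm(e,axis=1),np.degrees(np.arctan2(e[:,1],e[:,0])))
# bar lateral edges at top z=.132
for q in [(180,412),(228,412),(178,200),(222,200)]: print(q,plane(W(*q),.132).round(4))
```

```text
w ((252.81813049316406, 177.99935913085938), (73.4730453491211, 82.51872253417969), 86.70683288574219)
t ((372.5, 200.6930694580078), (34.29060745239258, 35.82859420776367), 115.79846954345703)
disc c [ 0.5369 -0.244   0.1033] [np.float64(0.00103682468362516), np.float64(0.001036824683625061)] plane [ 0.5358 -0.2436  0.104 ]
[[ 0.4897 -0.2882  0.072 ]
 [ 0.4942 -0.1964  0.072 ]
 [ 0.5872 -0.1981  0.072 ]
 [ 0.5823 -0.2925  0.072 ]] [ 0.5383 -0.2438  0.072 ]
[0.09185062 0.09296569 0.09450013 0.09270113] [ 87.20025468  -1.01358955 -92.93296241 177.35379578]
(180, 412) [ 0.5653 -0.2503  0.132 ]
(228, 412) [ 0.566  -0.2383  0.132 ]
(178, 200) [ 0.512  -0.2473  0.132 ]
(222, 200) [ 0.5126 -0.237   0.132 ]
```

>>> send_rows(translation=[[0.8,-0.5,30],[0,0,30],[0,0,30],[0,0,22],[0,0,10.7]], delta_rot=[[0,0,-0.6],[0,0,0],[0,0,0],[0,0,0],[0,0,0]], jaw=50)

```text
time: 3.2
eef_pos: [0.5375, -0.2429, 0.118]
eef_rot: [0.023, 1.0, 0.001, -0.001]
contact_force: [-0.1, 0.1, 0.7]
opening: 0.05
```

>>> send_rows(translation=[[0,0,0],[0,0,0],[0,0,0],[0,0,0],[0,0,0]], delta_rot=[[0,0,0],[0,0,0],[0,0,0],[0,0,0],[0,0,0]], jaw=0, newtons=60)

```text
time: 3.82
eef_pos: [0.5393, -0.2443, 0.1208]
eef_rot: [0.023, 1.0, -0.001, 0.001]
contact_force: [0.3, -0.4, 1.9]
opening: 0.0127
```

```bash
python3 wl.py w2; python3 -c "
from station import *;import cv2
cv2.imwrite('pics/s2.png',cv2.resize(get_image('scene')['pixels'][90:250,80:280],None,fx=3.5,fy=3.5));print(get_obs())"
```

```text
3.825 [ 0.5393 -0.2443  0.1208] [ 2.310e-02  9.997e-01 -6.000e-04  1.100e-03] [-0.544  0.277  1.785  0.     1.077 -2.069]
{'time': 3.925, 'q': array([-5.43814791e-01,  2.77619289e-01,  1.78498645e+00,  5.35238461e-05,
        1.07663897e+00, -2.06854093e+00]), 'qvel': array([ 0.00025894,  0.00420621,  0.00085318, -0.00076179, -0.00028892,
       -0.002417  ]), 'effort': array([ 7.18855276e-02, -3.70837498e+01, -2.51529676e+01, -4.68629866e-02,
        3.28888753e-01, -8.40451772e-03]), 'eef_pos': array([ 0.53928094, -0.24424724,  0.12051743]), 'eef_rot': array([ 2.30457025e-02,  9.99733723e-01, -5.63667440e-04,  1.03006997e-03]), 'contact_force': array([ 1.55822664, -0.43704436,  1.25692455]), 'torque': array([-0.04668667, -0.26130698,  0.03974479]), 'opening': 0.012487451624541703}
```

View pics/w2.png

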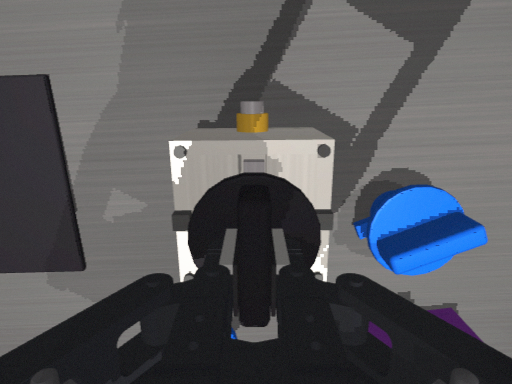

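View pics/s2.png

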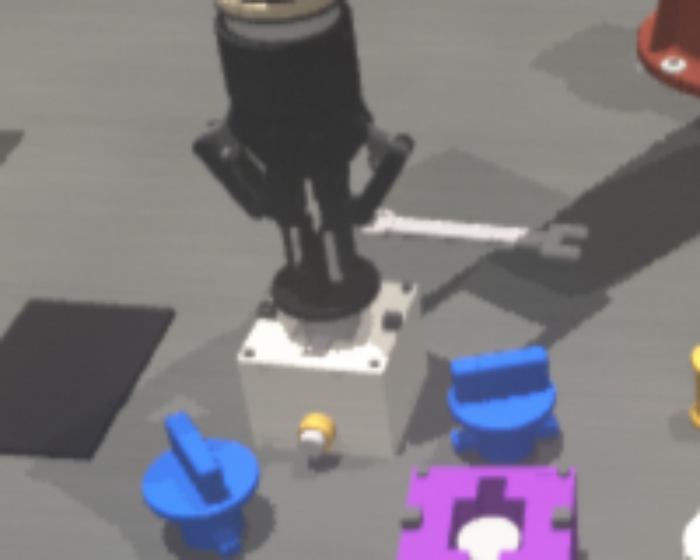

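The bar is gripped: in the wrist view the pads sit on either side of it at (254,270), with an opening of 12.5 mm. Next I push down.

>>> send_rows(translation=[[0,0,5],[0,0,5],[0,0,5],[0,0,4],[0,0,0]], delta_rot=[[0,0,0],[0,0,0],[0,0,0],[0,0,0],[0,0,0]], newtons=80)

```text
time: 4.55
eef_pos: [0.5393, -0.2443, 0.1012]
eef_rot: [0.023, 1.0, -0.0, 0.001]
contact_force: [0.6, -0.2, 7.4]
opening: 0.0123
```

```bash
python3 wl.py w3; python3 -c "
from station import *;import cv2
cv2.imwrite('pics/s3.png',cv2.resize(get_image('scene')['pixels'][90:250,80:280],None,fx=3.5,fy=3.5));o=get_obs();print(o['eef_pos'],o['contact_force'],o['torque'])"
```

```text
4.55 [ 0.5393 -0.2443  0.1012] [ 2.300e-02  9.997e-01 -5.000e-04  9.000e-04] [-0.544  0.304  1.793  0.     1.042 -2.069]
[ 0.53935554 -0.244287    0.10147271] [ 0.75913641 -0.4349793   6.47767808] [ 0.06796481 -0.09522213  0.03128824]
```

View pics/s3.png

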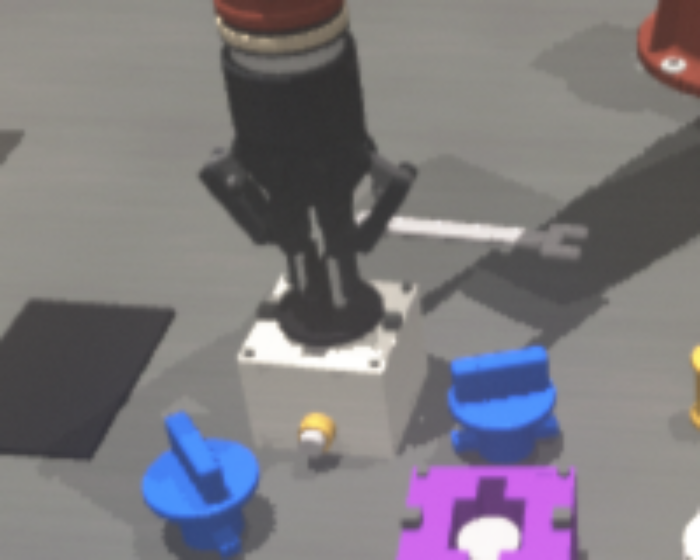

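>>> send_rows(translation=[[0,0,0],[0,0,0],[0,0,0]], delta_rot=[[0,0,8],[0,0,10],[0,0,10]])

```text
time: 5.03
eef_pos: [0.5391, -0.2439, 0.1013]
eef_rot: [0.267, 0.964, 0.0, 0.001]
contact_force: [-0.3, 0.6, 7.1]
opening: 0.0124
```

```bash
python3 -c "
from station import *
o=get_obs();print(o['eef_pos'],o['contact_force'],o['torque'],o['opening'])"
```

```text
[ 0.53907808 -0.24387097  0.10132157] [-0.28621934  0.63180986  7.1323881 ] [ 0.17164479 -0.10720275 -0.0278712 ] 0.012392908474836992
```

It turns freely with low torque, so I continue to 90°.

>>> send_rows(translation=[[0,0,0],[0,0,0],[0,0,0],[0,0,0]], delta_rot=[[0,0,10],[0,0,10],[0,0,10],[0,0,10]])

```text
time: 5.52
eef_pos: [0.5392, -0.2441, 0.1014]
eef_rot: [0.58, 0.814, 0.0, 0.001]
contact_force: [0.7, 0.2, 7.4]
opening: 0.0123
```

>>> send_rows(translation=[[0,0,0],[0,0,0],[0,0,0],[0,0,0]], delta_rot=[[0,0,10],[0,0,8],[0,0,4],[0,0,0]])

```text
time: 6.02
eef_pos: [0.5394, -0.2442, 0.1015]
eef_rot: [0.723, 0.691, 0.0, 0.001]
contact_force: [0.3, 0.3, 6.8]
opening: 0.0122
```

```bash
python3 wl.py w4; python3 -c "
from station import *;import cv2
cv2.imwrite('pics/s4.png',cv2.resize(get_image('scene')['pixels'][90:250,80:280],None,fx=3.5,fy=3.5));o=get_obs();print(o['eef_pos'],o['contact_force'],o['torque'])"
```

```text
6.025 [ 0.5394 -0.2442  0.1015] [7.233e-01 6.905e-01 3.000e-04 1.000e-03] [-0.544  0.304  1.793  0.     1.043 -0.497]
[ 0.53939075 -0.24422851  0.10154228] [0.5889971  0.29946697 6.36234602] [-0.02666913 -0.15285151 -0.04158718]
```

View pics/w4.png

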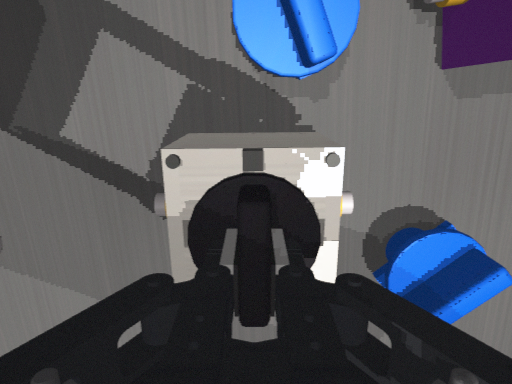

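The bar is now in line with the rib at (253,160). I let it up 9 mm while still holding it.

>>> send_rows(translation=[[0,0,-3],[0,0,-3],[0,0,-2.5],[0,0,0]], delta_rot=[[0,0,0],[0,0,0],[0,0,0],[0,0,0]])

```text
time: 6.62
eef_pos: [0.5394, -0.2442, 0.1098]
eef_rot: [0.723, 0.691, 0.0, 0.001]
contact_force: [1.5, -0.7, 4.1]
opening: 0.0124
```

>>> send_rows(translation=[[0,0,0],[0,0,0],[0,0,0],[0,0,0]], delta_rot=[[0,0,0],[0,0,0],[0,0,0],[0,0,0]], jaw=34, newtons=20)

```text
time: 7.12
eef_pos: [0.5381, -0.2435, 0.1085]
eef_rot: [0.723, 0.691, -0.0, -0.001]
contact_force: [-0.3, -0.1, 0.6]
opening: 0.034
```

```bash
python3 wl.py w5; python3 -c "
from station import *;import cv2
o=get_obs();print(o['eef_pos'],o['contact_force'],o['torque'],o['opening'])"
```

```text
7.125 [ 0.5381 -0.2435  0.1085] [ 7.232e-01  6.907e-01 -2.000e-04 -5.000e-04] [-0.544  0.293  1.792 -0.     1.058 -0.498]
[ 0.53821021 -0.24361402  0.10871332] [ 0.63922487  0.28847674 -0.49342092] [ 0.01006642 -0.0141485  -0.02449289] 0.034427126073305746
```

View pics/w5.png

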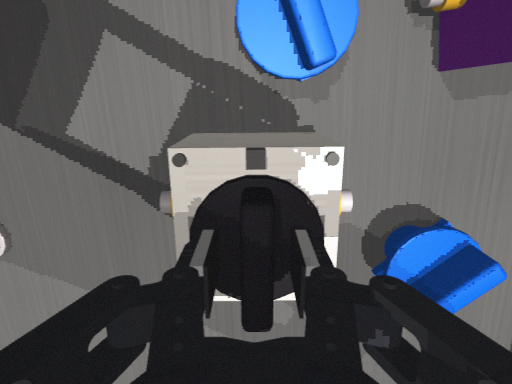

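Released: both pads are clear of the bar. I retract straight up and check.

>>> send_rows(translation=[[0,0,-15],[0,0,-30],[0,0,-40],[0,0,-40],[0,0,0]], delta_rot=[[0,0,0],[0,0,0],[0,0,0],[0,0,0],[0,0,0]])

```text
time: 7.8
eef_pos: [0.5414, -0.2455, 0.2405]
eef_rot: [0.723, 0.691, 0.001, 0.005]
contact_force: [0.3, -0.5, -0.1]
opening: 0.0337
```

>>> send_rows(translation=[[0,0,-10],[0,0,0]], delta_rot=[[0,0,0],[0,0,0]])

```text
time: 8.05
eef_pos: [0.5383, -0.2436, 0.2439]
eef_rot: [0.723, 0.691, -0.0, -0.0]
contact_force: [0.1, 0.7, 0.5]
opening: 0.034
```

```bash
python3 wl.py w6
python3 - <<'E'
from station import *;import cv2,numpy as np
d=get_image('scene');np.savez('s6.npz',**d);s=d['pixels'][130:230,110:230]
w=cv2.imread('pics/w6.png')[90:250,180:330]
cv2.imwrite('pics/c6.png',np.hstack([cv2.resize(s,(480,400),interpolation=2),cv2.resize(w,None,fx=2.1,fy=2.5,interpolation=2)[:400]]))
E
```

```text
8.05 [ 0.5383 -0.2436  0.2439] [ 7.232e-01  6.907e-01 -1.000e-04 -2.000e-04] [-0.544  0.144  1.694  0.     1.304 -0.498]
```

View pics/c6.png

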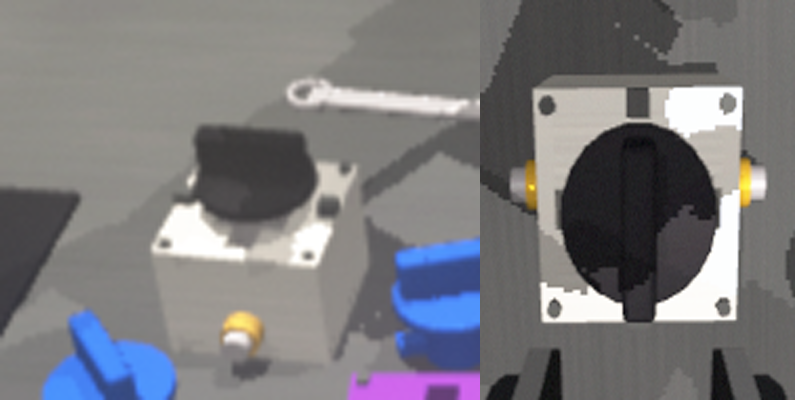

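Run:
```python
from h import *
w=np.load("w6.npz");s1=np.load("w1.npz");a=np.load("scene0.npz");b=np.load("s6.npz")
# rows of lower rim: dark->bright along columns near cap centre, before/after, + predicted px for rim
for n,d,zt in (("before",a,.096),("after",b,.086)):
    g=d["pixels"].max(2).astype(float)
    r=[]
    for c in range(166,180):
        col=g[170:200,c];gr=np.diff(col);i=int(np.argmax(gr));r.append(170+i)
    K,T=d["camera_matrix"],d["camera_from_world"]
    cc=T@np.array([.538+.034,-.244,zt,1]);p=K@cc[:3];print(n,r,"pred",(p[:2]/p[2]).round(1))
# disc width & height in wrist via mask
for n,d,box in (("w1",s1,(205,130,300,214)),("w6",w,(205,130,300,212))):
    x0,y0,x1,y1=box;m=(d["px"][y0:y1,x0:x1].max(2)<75).astype(np.uint8)*255
    m=cv2.morphologyEx(m,cv2.MORPH_OPEN,np.ones((9,9)))
    ws=m.astype(bool).sum(1);print(n,"max width",np.sort(ws)[-5:])
# bar axis, at z=.122
W=lambda x,y:ray(w["K"],w["T"],(180+x/2.1,90+y/2.5))
p=plane(W(160,318),.122);q=plane(W(158,150),.122);print(p,q,np.degrees(np.arctan2(*(p-q)[[1,0]])))
dc=plane(W(159.5,213),.094);print("disc",dc.round(4))
rs=ray(b["camera_matrix"],b["camera_from_world"],((253)/4+110,0));
C=np.array([plane(W(*t),.072) for t in [(53,88),(263,87),(257,320),(62,321)]]);print("housing",C.mean(0).round(4))
```

```text
before [188, 191, 188, 191, 191, 191, 191, 190, 189, 189, 189, 189, 189, 188] pred [169.2 182.3]
after [188, 191, 191, 191, 191, 191, 191, 190, 190, 190, 184, 184, 184, 189] pred [169.8 186. ]
w1 max width [87 87 87 87 87]
w6 max width [74 74 74 74 75]
[ 0.53752206 -0.27004605  0.122     ] [ 0.53924657 -0.21379417  0.122     ] -91.75597149341232
disc [ 0.5388 -0.2409  0.094 ]
housing [ 0.5384 -0.2445  0.072 ]
```

Run:
```python
from h import *
w=np.load("w6.npz");b=np.load("s6.npz")
W=lambda x,y:ray(w["K"],w["T"],(180+x/2.1,90+y/2.5));S=lambda x,y:ray(b["camera_matrix"],b["camera_from_world"],(x/4+110,y/4+130))
# -y end of bar top, far(-x) corner: wrist which side? image down = -y, right = +x? print
print(plane(W(142,320),.122).round(4),plane(W(175,320),.122).round(4))
for q in ((142,320),(175,320)):
    p,e=tri([W(*q),S(197,127)]);print(q,p.round(4),np.round(e,4))
g=b["pixels"][130:230,110:230];T,K=b["camera_from_world"],b["camera_matrix"]
for z in (.122,.132):
  for P in ((.531,-.214),(.531,-.274)):
    p=K@(T@np.array([*P,z,1]))[:3];print(z,P,((p[:2]/p[2]-[110,130])*4).round(0))
```

```text
[ 0.5304 -0.2704  0.122 ] [ 0.5434 -0.271   0.122 ]
(142, 320) [ 0.5304 -0.273   0.1186] [0.0012 0.0012]
(175, 320) [ 0.5434 -0.2689  0.1281] [0.0002 0.0002]
0.122 (0.531, -0.214) [304. 129.]
0.122 (0.531, -0.274) [196. 123.]
0.132 (0.531, -0.214) [302. 114.]
0.132 (0.531, -0.274) [193. 108.]
```

```bash
python3 -c "
from station import *
print(job_done());o=get_obs();print(o['time'],o['contact_force'])"
```

```text
the job is handed in; nothing more can be done
None
the job is handed in; nothing more can be done
```

I gripped the loose cap's bar (on the housing at about x 0.538, y −0.244), pushed it down 19 mm and turned it 90° clockwise. I then let it up about 8.5 mm, opened the fingers and backed straight up about 135 mm. The job was handed in just after 8 s, and the neighbour, the blue caps and the purple block were never approached.

**Angle:** the bar's axis measures −91.8° in the world, with the housing's x axis at about −2.6°. That is about 89° turned, in line with the ribs.

**Centring:** the disc's centre came out about 4 mm from the housing's axis, against the 10 mm allowed.

**Height:**
- The disc rim moved down in the scene image by the amount expected for a 10 mm drop.
- The force on letting up (about 7 N down to 4 N) fits a cap that rose freely with the gripper, without catching.
- Two-view readings of one top corner of the bar did not agree. The better-matched corner gave 0.119 m and the other possible match 0.128 m, against 0.122 m expected.
- The lower reading puts the handle's centre at 0.105 m, still inside 0.104–0.112 m but near its lower edge.

**Not settled:** an automatic search for the rim edge gave no clear answer, so I read the rim by eye. I did not measure the cap's tilt separately, though it looks upright in the last pictures.

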